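# Nest the mug covers and zero the brewing timer

## Task

The tea tasting at the desk is over: stack all the domed mug covers, upside down as they lie, on the wooden rest so that each cups fully inside the next in one straight nest, and turn the brewing timer's knob back counter-clockwise to its zero stop. Leave the two mugs where they are.

Things in the scene. Friction and masses are not known exactly. Their poses are not given: they have to be found in the camera images.
- cover_green: green domed mug cover, upside down like a bowl, 100 mm wide, 46 high, 70 to 120 g; all alike; some absent. Origin under the centre of its crown (flat, 44 mm wide, at the bottom), z up out of the mouth. Upright collar round the mouth: radius 42 to 50 mm, 32 to 46 above the origin; below it a 4 mm thick dome. Pinch the collar from above. Tipped over, it rests at 50 deg until its high side is pressed down
- cover_blue: blue domed mug cover, upside down like a bowl, 100 mm wide, 46 high, 70 to 120 g; all alike; some absent. Origin under the centre of its crown (flat, 44 mm wide, at the bottom), z up out of the mouth. Upright collar round the mouth: radius 42 to 50 mm, 32 to 46 above the origin; below it a 4 mm thick dome. Pinch the collar from above. Tipped over, it rests at 50 deg until its high side is pressed down
- cover_red: red domed mug cover, upside down like a bowl, 100 mm wide, 46 high, 70 to 120 g; all alike; some absent. Origin under the centre of its crown (flat, 44 mm wide, at the bottom), z up out of the mouth. Upright collar round the mouth: radius 42 to 50 mm, 32 to 46 above the origin; below it a 4 mm thick dome. Pinch the collar from above. Tipped over, it rests at 50 deg until its high side is pressed down
- cover_white: white domed mug cover, upside down like a bowl, 100 mm wide, 46 high, 70 to 120 g; all alike; some absent. Origin under the centre of its crown (flat, 44 mm wide, at the bottom), z up out of the mouth. Upright collar round the mouth: radius 42 to 50 mm, 32 to 46 above the origin; below it a 4 mm thick dome. Pinch the collar from above. Tipped over, it rests at 50 deg until its high side is pressed down
- cover_yellow: yellow domed mug cover, upside down like a bowl, 100 mm wide, 46 high, 70 to 120 g; all alike; some absent. Origin under the centre of its crown (flat, 44 mm wide, at the bottom), z up out of the mouth. Upright collar round the mouth: radius 42 to 50 mm, 32 to 46 above the origin; below it a 4 mm thick dome. Pinch the collar from above. Tipped over, it rests at 50 deg until its high side is pressed down
- cover_orange: orange domed mug cover, upside down like a bowl, 100 mm wide, 46 high, 70 to 120 g; all alike; some absent. Origin under the centre of its crown (flat, 44 mm wide, at the bottom), z up out of the mouth. Upright collar round the mouth: radius 42 to 50 mm, 32 to 46 above the origin; below it a 4 mm thick dome. Pinch the collar from above. Tipped over, it rests at 50 deg until its high side is pressed down
- rest: round wooden rest, 100 mm across and 12 mm high, fixed to the desk; origin at the centre of its underside. In its top a round dish, radius 34 mm, floor 6 mm above the desk, with a 6 mm high lip: the lowest cover's crown stands on it. Each further cover sits 14 mm above the one below, collar on its rim, with 2 to 3 mm of play
- timer_case: white round brewing timer, 104 mm across and 20 mm high, fixed to the desk, origin at the centre of its underside; a black knob stands on it, black ticks round the dial and a red mark at zero on its -x side
- timer (a joint): turn of the timer's knob in rad: 0 at its zero stop (white line of the knob at the red mark), up to 5.0; it grows clockwise seen from above, so turning back is counter-clockwise; it stays where it is left, friction about 0.04 N m
- timer_grip (a point): point on the knob's axis, 57 mm above the desk, 7 mm under the top of the knob's grip bar; turns with the knob; its x axis runs along the bar (46 mm long, 14 mm thick, 32 mm high, from 32 to 64 mm above the desk; the white line lies on its -x half), z up
- mug_tea: beige mug with a handle, 90 mm across, 94 mm high, a bystander; origin under it
- mug_black: black mug with a handle, 84 mm across, 92 mm high, a bystander; origin under it

How it is judged:
By the outcome, as a careful person would: the job done as asked, in the order asked, and still so for the second after the job is handed in, with the robot touching nothing.
Of cover_green, cover_blue, cover_red, cover_white, cover_yellow, cover_orange only 4 to 6 are there at a start; the rules pass over those that are not, and their reading is None.
At some moment in a run one of cover_green, cover_blue, cover_red, cover_white, cover_yellow, cover_orange may be knocked a few centimetres aside while the robot is not near it.
It also fails if it takes over 210 s, if anything falls off the work surface, if the arm or the gripper's body presses on something with over 40 N, if the wrist force passes 120 N, or if a joint passes its speed limit or range.

## Robot

A 6-joint arm with a two-finger parallel gripper is mounted at the origin on a cart in front of the work surface, level with it; the furniture and walls round the work are solid. World frame = base frame: x ahead of the robot, y to its left, z up, the work surface at z = 0. Lengths are in m, angles in rad, forces in N, time in s.
With the tool pointing down it reaches from about 0.375 to 0.9 m from the base axis. Payload 3.1 kg.
Tool frame: the origin (TCP) lies between the finger pads; the fingertips stand 8 mm ahead of it and the grasp point (between the pads) lies 11 mm behind it; z points along the fingers, y is the line along which they close (so a half turn about z gives the same grasp; the last joint's range is limited). The gripper opens to 87 mm and grips with 3 to 60 N. Pads are 19 mm wide; open, the fingers measure 117 mm over their backs; the gripper's body (75 mm by 190 mm) begins 51 mm behind the grasp point.
Start: joints at [1.022, 0.527, 1.433, -0, 1.181, -0.178], TCP at [0.226, 0.583, 0.231] pointing down, gripper open.
Joint ranges: [-3.08, 3.08], [-0.75, 2.2], [0.22, 2.44], [-1.43, 4.57], [0, 2.65], [-2.85, 2.85]. Speed limits (rad/s): [2.79, 2.79, 3.14, 3.14, 3.14, 3.14].

## Interface

Orientations are given as a unit quaternion [x, y, z, w].
In Python, from rig import robot, vision, job gives the robot as it stands.
- The arm moves only by the shell command python3 -m handwheel 'ROWS' [OPENING] [FORCE]. ROWS is JSON, a list of rows, each a list of 4 numbers: the shift along the tool's x, y, z as a fraction of full scale, then the turn about the tool's z as a fraction of full scale. A call has 1 to 20 rows; each row is the pose to reach, as a shift and turn from the pose commanded when the call began, along the tool's axes at that moment, turning the shorter way round; what a row does not reach only later rows make up. Full scale, the value 1, is 300 mm for a shift and 2 pi rad for a turn. A row lasts 1/12 s, in which the tool goes at most 41.7 mm and 7.16 degrees, less where a joint would pass 70% of its speed; a pose out of reach is approached as far as the arm can. A call with a number of a shift or a turn outside -1 to 1 is refused whole. A call with a gripper value outside its range is refused whole. OPENING is the opening in per cent of the stroke, from 0 (shut) to 100 (fully open), set as the call begins (- or left out, the last holds). The fingers move at their own pace and stop on an object; FORCE is the grip in N (left out, the last holds). Time passes only in rows, so rows that repeat a pose let the fingers close. It gives the time, the measured TCP pose, the force, the opening and the grip force at its end, in the units of the state.
- robot.get_obs(): the state, without advancing time (a new reading comes with each control period).
- vision.camera(name): name is "scene" or "top" or "wrist"; returns a dict with "frame" (400x640x3 uint8, red, green, blue), "K" (3x3 intrinsics, pixels), "k1" (the pictures are not rectified: a ray, as slopes to the right and down, at radius r is drawn at 1 + k1 r^2 times it, then the intrinsics apply), "cam_to_world" (4x4, takes a point from camera to world coordinates); the wrist camera has in their place "hand_eye" (4x4, takes a point from camera to tool coordinates, whose origin is the TCP and whose axes are the flange's). Camera axes: x right, y down, z forward; pixel columns grow to the right and rows downward; lengths in m; the calibration is good to about 2 mm. A picture is of the moment at which its call begins: read the wrist's pose just before it. There is no depth.
- job.hand_in(): hands the job in; it is judged then, once.
Trained networks look in the newest picture that a camera, given by its name, has taken for a name from the list of things; names that differ only in an ending like _2 or _b are one class to them, and where a whole thing is asked for, a point or a joint stands for the part that bears it (a point fixed in the world has none). Each returns a list of dicts, best first, with "conf" (0 to 1); they miss things now and then, are a little off and sometimes report something else, mostly with a low value. They report only what shows in the picture. A call takes as long as a camera call.
- vision.look_for(camera, label): "point" ([row, column] in pixels, amid what is visible of it).
- vision.outline_of(camera, label): "mask" (400x640 bool, what is visible of it) and "point" ([row, column] in pixels, amid what is visible of it).
The state is a dict: "time": time; "q": joint angles; "joint_velocities": joint speeds; "joint_torque": joint torques, N m; "position": TCP position; "tool_rot": TCP orientation; "ft_force": force on the tool from outside, world axes, zero at the start; "moment": the same for the moment, N m; "grip_width": finger opening in m; "grip_force": force on a finger pad.
Only numpy, scipy, OpenCV 4.12 (cv2) and the standard library are available. Lean on these libraries where they do the work, as an engineer would, in place of code of your own. Each camera call takes 0.05 s, during which the arm holds its last target. There are 200 camera calls.

## Working session

There is one attempt and no reset: what is moved stays moved. The work goes in short steps, Python scripts to look and compute and a shell command to move; the robot and the scene stay as the last step left them, time stands still between calls to the robot, and variables do not carry over. Pictures are saved under pics/ and viewed, at most 14 in all, crops included, and the job is handed in when it is done.

```bash
ls; mkdir -p pics
cat > h.py <<'E'
import numpy as np, cv2
from rig import robot, vision, job
from scipy.spatial.transform import Rotation as R
L=['cover_green','cover_blue','cover_red','cover_white','cover_yellow','cover_orange','rest','timer_case','timer','mug_tea','mug_black']
def T_of(c,o):
    if 'cam_to_world' in c: return np.array(c['cam_to_world'])
    T=np.eye(4);T[:3,:3]=R.from_quat(o['tool_rot']).as_matrix();T[:3,3]=o['position'];return T@np.array(c['hand_eye'])
def px2w(c,T,rc,z):
    K=np.array(c['K']);k=c['k1']
    d=np.array([(rc[1]-K[0,2])/K[0,0],(rc[0]-K[1,2])/K[1,1]]);u=d.copy()
    for _ in range(20): u=d/(1+k*(u@u))
    v=T[:3,:3]@np.array([u[0],u[1],1]);p=T[:3,3]
    return p+v*(z-p[2])/v[2]
def w2px(c,T,P):
    p=np.linalg.inv(T)@np.append(P,1);u=p[:2]/p[2];u=u*(1+c['k1']*(u@u));K=np.array(c['K'])
    return np.array([K[1,1]*u[1]+K[1,2],K[0,0]*u[0]+K[0,2]])
def cam(n,save=None):
    o=robot.get_obs();c=vision.camera(n)
    if save: cv2.imwrite('pics/'+save,c['frame'][:,:,::-1])
    return c,T_of(c,o),o
E
python3 - <<'E'
from h import *
for n in ['top','scene']:
    c,T,o=cam(n,n+'1.png'); print(n,T[:3,3].round(3),T[:3,2].round(2))
    for l in L:
        for d in vision.outline_of(n,l)[:2]:
            if d['conf']<.3: continue
            m=d['mask'].astype(np.uint8);ys,xs=np.nonzero(m)
            z=.046 if 'cover' in l else .012
            print(l,round(d['conf'],2),np.round(d['point']),len(ys),ys.min(),ys.max(),xs.min(),xs.max(),px2w(c,T,((ys.min()+ys.max())/2,(xs.min()+xs.max())/2),z).round(3))
print(o['position'],o['tool_rot'],o['ft_force'],o['time'])
E
```

```text
pics
top [ 0.032 -0.158  1.2  ] [ 0.39  0.06 -0.92]
cover_green 0.57 [170. 249.] 997 153 187 230 266 [0.558 0.115 0.046]
cover_blue 0.65 [242. 389.] 1064 222 258 372 409 [ 0.422 -0.289  0.046]
cover_red 0.82 [244. 446.] 1121 225 262 428 465 [ 0.435 -0.434  0.046]
cover_white 0.72 [176. 299.] 1022 161 194 281 317 [ 0.558 -0.026  0.046]
cover_yellow 0.78 [184. 365.] 1040 168 202 344 381 [ 0.564 -0.198  0.046]
cover_orange 0.97 [196. 420.] 1023 177 211 402 439 [ 0.563 -0.356  0.046]
rest 0.74 [234. 318.] 1061 216 251 300 336 [ 0.421 -0.1    0.012]
timer_case 0.91 [212. 204.] 1107 195 231 187 224 [0.429 0.21  0.012]
timer_case 0.33 [177. 298.] 1000 161 194 281 317 [ 0.574 -0.022  0.012]
timer 0.56 [207. 202.] 246 200 218 196 213 [0.44  0.215 0.012]
mug_tea 0.71 [153. 186.] 1190 132 172 168 213 [0.604 0.301 0.012]
mug_black 0.8 [220. 264.] 1248 201 242 246 286 [0.432 0.042 0.012]
scene [-0.104 -0.762  0.735] [ 0.55  0.59 -0.6 ]
cover_green 0.84 [178. 286.] 427 168 188 272 299 [0.547 0.101 0.046]
cover_blue 0.73 [252. 344.] 877 239 268 324 360 [ 0.416 -0.293  0.046]
cover_red 0.96 [281. 389.] 1106 264 296 368 409 [ 0.43  -0.438  0.046]
cover_white 0.86 [193. 315.] 482 183 204 298 327 [ 0.55  -0.035  0.046]
cover_yellow 0.92 [216. 351.] 615 204 228 337 368 [ 0.555 -0.206  0.046]
cover_orange 0.79 [238. 391.] 793 227 254 377 412 [ 0.556 -0.361  0.046]
cover_orange 0.59 [153. 264.] 590 139 169 248 270 [0.584 0.308 0.046]
rest 0.92 [230. 299.] 598 219 241 282 313 [ 0.419 -0.107  0.012]
timer_case 0.92 [187. 240.] 430 173 197 227 253 [0.434 0.224 0.012]
mug_tea 0.67 [199. 265.] 950 182 218 251 288 [0.453 0.076 0.012]
mug_tea 0.65 [153. 262.] 589 140 169 248 271 [0.617 0.356 0.012]
mug_black 0.89 [199. 265.] 889 182 218 251 285 [0.45  0.08  0.012]
[0.2258656  0.58274589 0.23057486] [1.83861891e-01 9.82952087e-01 1.72386409e-05 1.56418807e-05] [ 0.85062761 -0.02248396  0.8417735 ] 0.6
```

Run:
```python
import cv2
a=cv2.imread('pics/top1.png')[120:280,160:480]; cv2.imwrite('pics/top1c.png',cv2.resize(a,(800,400),interpolation=3))
```

```text
(no output)
```

View pics/top1c.png

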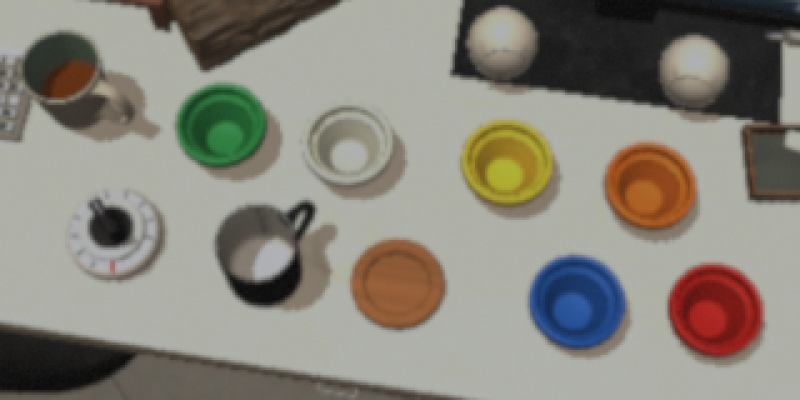

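View pics/scene1.png

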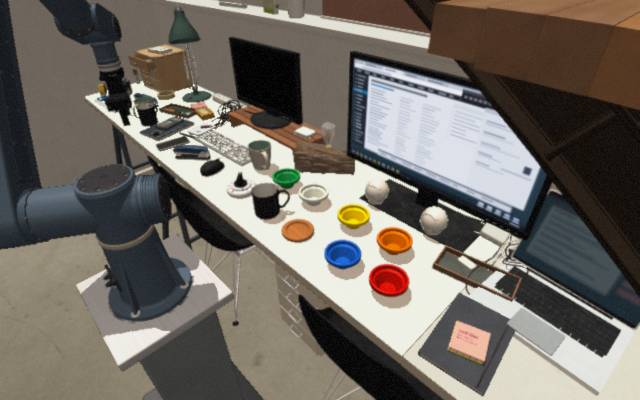

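All six covers are present and upright, and nothing blocks the way to the rest. Crop positions: green (220,125), white (348,145), yellow (507,162), orange (650,186), blue (577,302), red (715,310), rest (398,283), timer (110,230) with its knob line towards the upper left. I'll pinch every cover on its -y side with tool y along world y. First I move in and look with the wrist camera.

```bash
cat >> h.py <<'E'
def go(P,yaw=90,o=None):
    """print row fractions to reach TCP P (world), tool y at world angle yaw (deg), from measured pose"""
    o=o or robot.get_obs(); M=R.from_quat(o['tool_rot']).as_matrix()
    d=M.T@(np.array(P)-o['position'])/.3
    a=np.degrees(np.arctan2(M[1,1],M[0,1])); t=-((yaw-a+180)%360-180)/360
    n=np.linalg.norm(d)*.3/.0417
    print('row',d.round(4).tolist(),'turn',round(t,4),'nrows',round(n,1),'yaw',a.round(1))
E
python3 -m handwheel '[[-0.86,-0.38,-0.233,-0.059],[-0.86,-0.38,-0.233,-0.059],[-0.86,-0.38,-0.233,-0.059],[-0.86,-0.38,-0.233,-0.059],[-0.86,-0.38,-0.233,-0.059],[-0.86,-0.38,-0.233,-0.059],[-0.86,-0.38,-0.233,-0.059],[-0.86,-0.38,-0.233,-0.059],[-0.86,-0.38,-0.233,-0.059]]' 35 30
python3 -c "
from h import *
c,T,o=cam('wrist','w1.png');print(np.array(c['hand_eye']).round(3),c['K'],o['q'].round(2));go([.44,.083,.3])"
```

```text
time: 1.95
position: [0.4277, 0.3816, 0.3014]
tool_rot: [0.002, 1.0, 0.001, 0.001]
ft_force: [-0.0, -0.2, -0.4]
grip_width: 0.036
grip_force: 0.0
[[-0.    -0.968 -0.249  0.067]
 [ 1.    -0.001  0.001 -0.   ]
 [-0.001 -0.249  0.968 -0.154]
 [ 0.     0.     0.     1.   ]] [[313.25133686   0.         320.53407332]
 [  0.         313.25133686 198.09028715]
 [  0.           0.           1.        ]] [ 0.53  0.38  1.48 -0.    1.28 -1.03]
row [-0.0491, -0.9986, 0.0014] turn -0.0003 nrows 7.2 yaw 89.9
```

```bash
python3 -m handwheel '[[-0.05,-1,0,0],[-0.05,-1,0,0],[-0.05,-1,0,0],[-0.05,-1,0,0],[-0.05,-1,0,0],[-0.05,-1,0,0],[-0.05,-1,0,0],[-0.05,-1,0,0]]' >/dev/null
python3 -m handwheel '[[0,-0.84,0,0],[0,-0.84,0,0],[0,-0.84,0,0],[0,-0.84,0,0],[0,-0.84,0,0],[0,-0.84,0,0],[0,-0.84,0,0],[0,-0.84,0,0],[0,-0.84,0,0]]'
cat >> h.py <<'E'
from scipy.optimize import least_squares
def fit_circle(c,T,m,r,z):
    """world circle of radius r at height z fitted to the outline of mask: uses the convex hull contour, robust"""
    cs,_=cv2.findContours(m.astype(np.uint8),0,2); k=max(cs,key=cv2.contourArea)[:,0]
    W=np.array([px2w(c,T,(p[1],p[0]),z)[:2] for p in k])
    f=lambda v:np.hypot(*(W-v).T)-r
    s=least_squares(f,W.mean(0),loss='soft_l1',f_scale=.001)
    return s.x,np.abs(f(s.x)).mean(),len(k)
def survey(n='wrist',names=L,save=None,zs={}):
    c,T,o=cam(n,save); out={}
    for l in names:
        ds=[d for d in vision.outline_of(n,l) if d['conf']>.3][:2]
        for d in ds:
            z,r=zs.get(l,(.046,.05) if 'cover' in l else (.012,.05))
            x,e,k=fit_circle(c,T,d['mask'],r,z); print(l,round(d['conf'],2),np.round(d['point']),d['mask'].sum(),x.round(4),'err mm',round(e*1e3,1)); out.setdefault(l,x)
    return out,o
E
python3 - <<'E'
from h import *
s,o=survey(names=L[:7],save='w2.png');print(o['position'],o['q'].round(2))
E
```

```text
time: 3.42
position: [0.4405, -0.1668, 0.2998]
tool_rot: [-0.001, 1.0, 0.001, -0.001]
ft_force: [-0.0, 1.3, 0.6]
grip_width: 0.0303
grip_force: 0.0
cover_green 0.94 [236. 526.] 1263 [0.5601 0.1127] err mm 7.6
cover_blue 0.68 [155. 225.] 4544 [ 0.4225 -0.2871] err mm 1.1
cover_blue 0.42 [159. 584.] 4602 [0.4247 0.1813] err mm 2.7
cover_red 0.91 [165. 121.] 4609 [ 0.4353 -0.4292] err mm 1.0
cover_red 0.34 [157. 486.] 6063 [0.4216 0.0576] err mm 10.8
cover_white 0.42 [220. 423.] 17 [ 0.5612 -0.0264] err mm 0.5
cover_yellow 0.98 [245. 308.] 1071 [ 0.5675 -0.1956] err mm 5.7
cover_yellow 0.66 [156. 487.] 6106 [0.4195 0.0429] err mm 11.2
rest 0.88 [153. 368.] 3913 [ 0.4237 -0.1012] err mm 1.1
[ 0.44051364 -0.16682216  0.29978974] [-0.6   0.23  1.71  0.    1.2  -2.17]
```

View pics/w2.png

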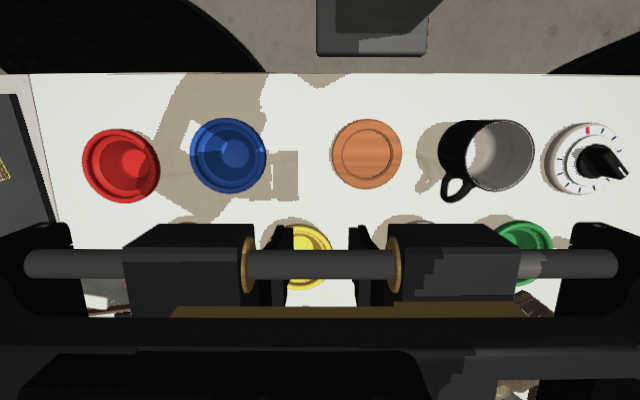

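The wrist view shows blue at (228,155), red at (121,165) and the rest at (366,153). Their fits agree with the top camera to within about 5 mm. The gripper hides everything beyond x≈0.53. I'm taking blue first.

```bash
python3 -m handwheel '[[0.06,-0.554,0.5,0],[0.06,-0.554,0.6,0],[0.06,-0.554,0.6,0],[0.06,-0.554,0.6,0],[0.06,-0.554,0.6,0],[0.06,-0.554,0.6,0],[0.06,-0.554,0.6,0],[0.06,-0.554,0.6,0]]' 32 35
python3 - <<'E'
from h import *
s,o=survey(names=['cover_blue'],save='w3.png');go([*(s['cover_blue']-[0,.046]),.043])
E
```

```text
time: 4.48
position: [0.4219, -0.3352, 0.1185]
tool_rot: [0.001, 1.0, 0.002, -0.001]
ft_force: [-0.6, -0.4, 0.0]
grip_width: 0.0276
grip_force: 0.0
cover_blue 0.84 [194. 374.] 9740 [ 0.4219 -0.289 ] err mm 6.8
row [0.0041, -0.0018, 0.26] turn 0.0002 nrows 1.9 yaw 90.1
```

View pics/w3.png

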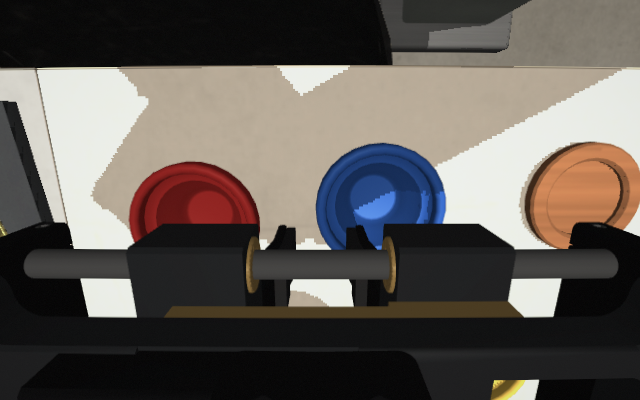

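Blue's left rim (318,200) lies between the fingers (290 and 350), so the aim is right. Next I descend, grip and lift.

```bash
python3 -m handwheel '[[0.004,-0.002,0.1,0],[0.004,-0.002,0.2,0],[0.004,-0.002,0.25,0],[0.004,-0.002,0.25,0],[0.004,-0.002,0.25,0]]' 
python3 -m handwheel '[[0,0,0,0],[0,0,0,0],[0,0,0,0],[0,0,0,0],[0,0,0,0],[0,0,0,0]]' 0 35
python3 -m handwheel '[[0,0,-0.1,0],[0,0,-0.2,0],[0,0,-0.3,0],[0,0,-0.3,0],[0,0,-0.3,0]]'
python3 - <<'E'
from h import *
s,o=survey(names=['cover_blue','rest'],save='w4.png',zs={'cover_blue':(.137,.05)});print(o['position']);go([.4237,-.1012-.046,.13])
E
```

```text
time: 5.0
position: [0.4223, -0.3348, 0.0467]
tool_rot: [-0.001, 1.0, -0.0, 0.0]
ft_force: [0.7, -0.5, 0.8]
grip_width: 0.0279
grip_force: 0.0
time: 5.5
position: [0.4222, -0.3363, 0.0463]
tool_rot: [-0.0, 1.0, -0.001, 0.001]
ft_force: [-0.6, -1.1, 3.5]
grip_width: 0.0077
grip_force: 35.0
time: 5.92
position: [0.4223, -0.3364, 0.1368]
tool_rot: [-0.0, 1.0, -0.001, 0.001]
ft_force: [0.4, 0.5, -1.5]
grip_width: 0.0075
grip_force: 35.0
cover_blue 0.92 [200. 408.] 11696 [ 0.4218 -0.2918] err mm 5.3
rest 0.81 [187. 569.] 8462 [ 0.4217 -0.1047] err mm 2.2
rest 0.39 [199. 408.] 11760 [ 0.4318 -0.2639] err mm 16.6
[ 0.4222648  -0.33643709  0.13684235]
row [-0.0103, 0.6248, 0.0152] turn 0.0001 nrows 4.5 yaw 90.0
```

View pics/w4.png

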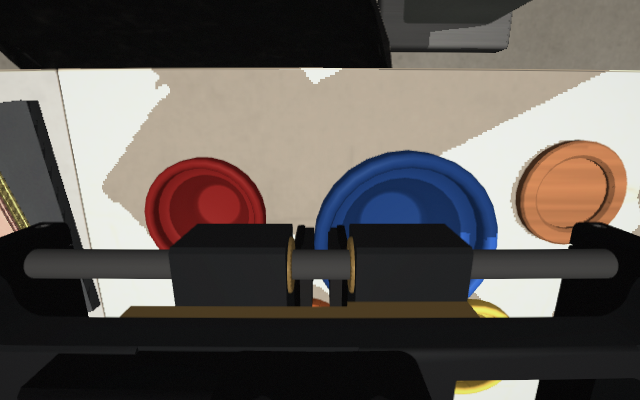

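```bash
python3 -m handwheel '[[-0.003,0.63,0,0],[-0.003,0.63,0,0],[-0.003,0.63,0,0],[-0.003,0.63,0,0],[-0.003,0.63,0,0],[-0.003,0.63,0,0],[-0.003,0.63,0.1,0],[-0.003,0.63,0.2,0],[-0.003,0.63,0.24,0],[-0.003,0.63,0.26,0],[-0.003,0.63,0.275,0],[-0.003,0.63,0.275,0]]'
```

```text
time: 7.07
position: [0.4218, -0.1472, 0.0523]
tool_rot: [-0.0, 1.0, 0.0, -0.001]
ft_force: [-1.6, 1.9, 0.8]
grip_width: 0.0074
grip_force: 35.0
```

```bash
python3 -m handwheel '[[0,0,0,0],[0,0,0,0],[0,0,0,0]]' 32 35
python3 -m handwheel '[[0,0,-0.1,0],[0,0,-0.2,0],[0,-0.35,-0.4,0],[0,-0.35,-0.73,0],[0,-0.35,-0.73,0],[0,-0.35,-0.73,0],[0,-0.35,-0.73,0],[0,-0.35,-0.73,0],[0,-0.35,-0.73,0]]'
python3 - <<'E'
from h import *
s,o=survey(names=['cover_blue','cover_red','rest'],save='w5.png',zs={'cover_blue':(.052,.05)});go([*(s['cover_red']-[0,.046]),.12])
E
```

```text
time: 7.32
position: [0.423, -0.1471, 0.0533]
tool_rot: [-0.0, 1.0, -0.0, 0.001]
ft_force: [0.2, 0.0, 0.5]
grip_width: 0.0201
grip_force: 0.0
time: 8.07
position: [0.4232, -0.2529, 0.274]
tool_rot: [0.0, 1.0, -0.002, 0.002]
ft_force: [-0.0, -0.2, -0.7]
grip_width: 0.0279
grip_force: 0.0
cover_blue 0.86 [170. 442.] 5189 [ 0.4207 -0.1025] err mm 0.8
cover_red 0.89 [182. 179.] 5002 [ 0.4353 -0.4305] err mm 0.6
cover_red 0.63 [171. 565.] 7888 [0.4244 0.0457] err mm 16.5
rest 0.83 [160. 404.] 498 [ 0.4238 -0.0985] err mm 3.3
row [-0.0461, -0.7562, 0.4991] turn 0.0002 nrows 6.5 yaw 90.1
```

View pics/w5.png

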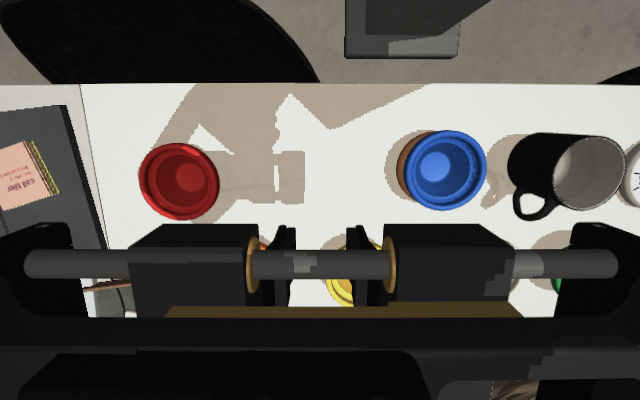

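Blue sits in the rest (442,170), fit (0.421,-0.1025). Red is at (179,182).

```bash
sed -i "s/    d=M.T@/    M=R.from_euler('ZX',[np.arctan2(M[1,1],M[0,1])-np.pi\/2,0]).as_matrix()@np.diag([-1,1,-1]);d=M.T@/" h.py
python3 -m handwheel '[[-0.04,-0.745,0.3,0],[-0.04,-0.745,0.5,0],[-0.04,-0.745,0.5,0],[-0.04,-0.745,0.5,0],[-0.04,-0.745,0.5,0],[-0.04,-0.745,0.5,0],[-0.04,-0.745,0.5,0],[-0.04,-0.745,0.5,0],[-0.04,-0.745,0.5,0]]'
python3 -c "
from h import *
go([.4353,-.4765,.044])"
```

```text
time: 9.02
position: [0.4337, -0.4736, 0.1192]
tool_rot: [-0.0, 1.0, 0.003, -0.001]
ft_force: [-0.3, 0.4, 0.8]
grip_width: 0.0277
grip_force: 0.0
row [-0.0052, -0.0095, 0.2506] turn 0.0 nrows 1.8 yaw 90.0
```

```bash
python3 -m handwheel '[[-0.005,-0.008,0.1,0],[-0.005,-0.008,0.2,0],[-0.005,-0.008,0.245,0],[-0.005,-0.008,0.25,0],[-0.005,-0.008,0.25,0]]' 
python3 -m handwheel '[[0,0,0,0],[0,0,0,0],[0,0,0,0],[0,0,0,0],[0,0,0,0],[0,0,0,0]]' 0 35
python3 -m handwheel '[[0,0,-0.1,0],[0,0,-0.2,0],[0,0,-0.3,0],[0,0,-0.35,0],[0,0,-0.35,0],[0,0,-0.35,0]]' 
python3 -c "
from h import *
go([.4218,-.1472,.15])"
```

```text
time: 9.43
position: [0.4362, -0.4758, 0.0469]
tool_rot: [-0.001, 1.0, 0.001, -0.001]
ft_force: [0.7, -0.5, -0.2]
grip_width: 0.0279
grip_force: 0.0
time: 9.93
position: [0.4367, -0.4787, 0.0481]
tool_rot: [-0.0, 1.0, -0.001, 0.001]
ft_force: [0.2, -1.0, 3.8]
grip_width: 0.0073
grip_force: 35.0
time: 10.43
position: [0.4362, -0.4775, 0.1523]
tool_rot: [-0.0, 1.0, -0.0, 0.0]
ft_force: [0.6, 0.2, -1.2]
grip_width: 0.0076
grip_force: 35.0
row [0.0471, 1.1009, 0.0078] turn 0.0001 nrows 7.9 yaw 90.0
```

```bash
python3 -m handwheel '[[0.045,0.9,0,0],[0.045,0.9,0,0],[0.045,0.9,0,0],[0.045,0.9,0,0],[0.045,0.9,0,0],[0.045,0.9,0,0],[0.045,0.9,0,0],[0.045,0.9,0,0],[0.045,0.9,0,0]]'
python3 - <<'E'
from h import *
s,o=survey(names=['cover_blue','cover_red'],save='w6.png',zs={'cover_blue':(.052,.05),'cover_red':(.150,.05)});go([.4226,-.1472,.07])
E
```

```text
time: 11.18
position: [0.4213, -0.2055, 0.1506]
tool_rot: [-0.002, 1.0, 0.001, -0.002]
ft_force: [0.6, -0.3, -0.6]
grip_width: 0.0074
grip_force: 35.0
cover_blue 0.69 [164. 471.] 2256 [ 0.4224 -0.1037] err mm 5.6
cover_red 0.64 [201. 409.] 11140 [ 0.4216 -0.1615] err mm 4.6
row [0.0006, 0.205, 0.2711] turn 0.0 nrows 2.4 yaw 90.0
```

View pics/w6.png

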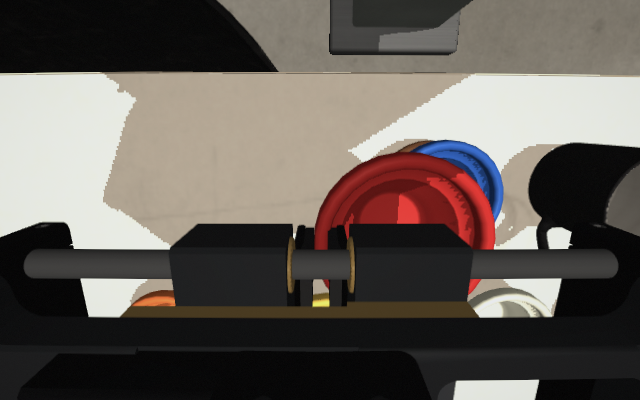

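The held red cover sits in the hand as blue did, centred near (408,200), with blue below it at (471,164). Next I lower it into blue.

```bash
python3 -m handwheel '[[0,0.196,0,0],[0,0.196,0,0],[0,0.196,0,0],[0,0.196,0.1,0],[0,0.196,0.16,0],[0,0.196,0.2,0],[0,0.196,0.23,0],[0,0.196,0.25,0],[0,0.196,0.265,0],[0,0.196,0.27,0],[0,0.196,0.27,0]]'
```

```text
time: 12.25
position: [0.4223, -0.1489, 0.0709]
tool_rot: [-0.0, 1.0, 0.0, -0.0]
ft_force: [-0.4, 0.6, -0.9]
grip_width: 0.007
grip_force: 35.0
```

```bash
python3 -m handwheel '[[0,0,0.005,0],[0,0,0.01,0],[0,0,0.01,0]]'
python3 -m handwheel '[[0,0,0,0],[0,0,0,0],[0,0,0,0]]' 32 35
python3 -m handwheel '[[0,0,-0.1,0],[-0.1,0,-0.2,0],[-0.3,-0.2,-0.5,0],[-0.6,-0.37,-0.67,0],[-0.6,-0.37,-0.67,0],[-0.6,-0.37,-0.67,0],[-0.6,-0.37,-0.67,0],[-0.6,-0.37,-0.67,0],[-0.6,-0.37,-0.67,0],[-0.6,-0.37,-0.67,0]]'
python3 - <<'E'
from h import *
s,o=survey(names=['cover_blue','cover_red','cover_orange','cover_yellow','cover_white'],save='w7.png',zs={'cover_blue':(.052,.05),'cover_red':(.066,.05)})
E
```

```text
time: 12.5
position: [0.4223, -0.1485, 0.0682]
tool_rot: [-0.001, 1.0, 0.0, 0.0]
ft_force: [0.2, 0.8, 0.1]
grip_width: 0.0077
grip_force: 35.0
time: 12.75
position: [0.4229, -0.149, 0.0682]
tool_rot: [-0.0, 1.0, -0.0, 0.001]
ft_force: [-0.6, 0.2, -0.8]
grip_width: 0.0198
grip_force: 0.0
time: 13.58
position: [0.6033, -0.2603, 0.2696]
tool_rot: [-0.0, 1.0, -0.001, 0.001]
ft_force: [-0.8, 0.3, -0.2]
grip_width: 0.0282
grip_force: 0.0
cover_blue 0.62 [ 42. 427.] 336 [ 0.4225 -0.1026] err mm 1.7
cover_red 0.77 [ 20. 468.] 4582 [ 0.4241 -0.1047] err mm 0.7
cover_orange 0.65 [143. 242.] 5461 [ 0.5655 -0.3529] err mm 1.0
cover_yellow 0.72 [144. 369.] 5548 [ 0.5679 -0.1979] err mm 0.7
cover_white 0.6 [138. 513.] 5673 [ 0.5617 -0.0275] err mm 1.0
```

View pics/w7.png

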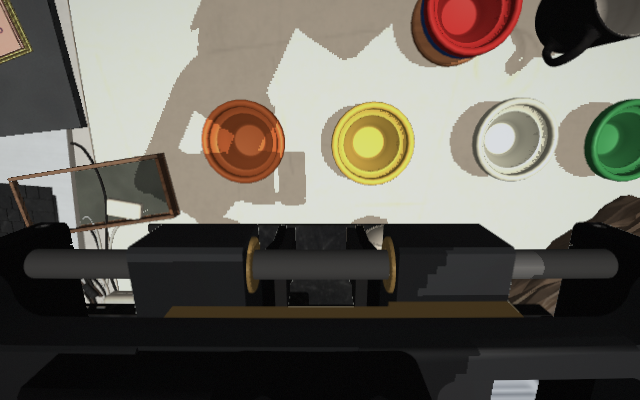

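Red is nested in blue (468,20). Orange is at (242,143), yellow (369,144) and white (513,138), all upright. Yellow next.

```bash
python3 -m handwheel '[[0.118,0.054,0.15,0],[0.118,0.054,0.4,0],[0.118,0.054,0.5,0],[0.118,0.054,0.6,0],[0.118,0.054,0.7,0],[0.118,0.054,0.74,0],[0.118,0.054,0.74,0],[0.118,0.054,0.74,0]]' 
python3 -m handwheel '[[0,0,0,0],[0,0,0,0],[0,0,0,0],[0,0,0,0],[0,0,0,0],[0,0,0,0]]' 0 35
python3 -m handwheel '[[0,0,-0.1,0],[0,0,-0.2,0],[0,0,-0.3,0],[0,0,-0.4,0],[0,0,-0.4,0],[0,0,-0.4,0]]' 
python3 -c "
from h import *
go([.4225,-.1487,.16])"
```

```text
time: 14.55
position: [0.5659, -0.2425, 0.0457]
tool_rot: [-0.001, 1.0, 0.001, -0.002]
ft_force: [0.3, -0.4, 0.6]
grip_width: 0.0279
grip_force: 0.0
time: 15.05
position: [0.5681, -0.2443, 0.0485]
tool_rot: [-0.0, 1.0, -0.001, 0.001]
ft_force: [-0.4, -2.1, 5.0]
grip_width: 0.0078
grip_force: 34.8
time: 15.55
position: [0.568, -0.2439, 0.169]
tool_rot: [-0.001, 1.0, -0.001, 0.002]
ft_force: [0.5, 0.1, -1.5]
grip_width: 0.0069
grip_force: 34.8
row [0.4847, 0.3177, 0.03] turn 0.0002 nrows 4.2 yaw 90.1
```

```bash
python3 -m handwheel '[[0.484,0.32,0,0],[0.484,0.32,0,0],[0.484,0.32,0,0],[0.484,0.32,0,0],[0.484,0.32,0,0],[0.484,0.32,0,0],[0.484,0.32,0,0],[0.484,0.32,0.1,0],[0.484,0.32,0.2,0],[0.484,0.32,0.24,0],[0.484,0.32,0.27,0],[0.484,0.32,0.28,0],[0.484,0.32,0.285,0],[0.484,0.32,0.285,0]]'
```

```text
time: 16.72
position: [0.4232, -0.1497, 0.082]
tool_rot: [-0.001, 1.0, -0.001, 0.001]
ft_force: [-3.5, -3.1, 9.2]
grip_width: 0.0073
grip_force: 35.5
```

```bash
python3 -m handwheel '[[0,0,0,0],[0,0,0,0],[0,0,0,0]]' 32 35
python3 -m handwheel '[[0,0,-0.1,0],[-0.1,0,-0.2,0],[-0.3,-0.2,-0.5,0],[-0.6,-0.37,-0.62,0],[-0.6,-0.37,-0.62,0],[-0.6,-0.37,-0.62,0],[-0.6,-0.37,-0.62,0],[-0.6,-0.37,-0.62,0],[-0.6,-0.37,-0.62,0],[-0.6,-0.37,-0.62,0]]'
python3 - <<'E'
from h import *
s,o=survey(names=['cover_blue','cover_yellow','cover_orange','cover_white','cover_red'],save='w8.png',zs={'cover_blue':(.052,.05),'cover_red':(.066,.05),'cover_yellow':(.080,.05)})
go([*(s['cover_orange']-[0,.046]),.047])
E
```

```text
time: 16.97
position: [0.4231, -0.1484, 0.0816]
tool_rot: [-0.0, 1.0, -0.001, 0.001]
ft_force: [-1.2, -0.2, 0.4]
grip_width: 0.0203
grip_force: 0.0
time: 17.8
position: [0.6022, -0.2585, 0.2672]
tool_rot: [-0.0, 1.0, 0.0, 0.0]
ft_force: [-0.1, 0.6, -0.7]
grip_width: 0.028
grip_force: 0.0
cover_blue 0.85 [ 40. 424.] 328 [ 0.4232 -0.1024] err mm 1.8
cover_yellow 0.91 [ 28. 476.] 4687 [ 0.425  -0.1052] err mm 0.8
cover_orange 0.92 [142. 240.] 5540 [ 0.5656 -0.3534] err mm 0.9
cover_white 0.94 [139. 514.] 5748 [ 0.5622 -0.0276] err mm 1.0
cover_red 0.61 [ 39. 432.] 279 [ 0.4233 -0.1036] err mm 1.3
cover_red 0.33 [ 25. 474.] 4616 [ 0.4225 -0.0991] err mm 1.3
row [0.1178, -0.4736, 0.732] turn 0.0002 nrows 6.3 yaw 90.1
```

View pics/w8.png

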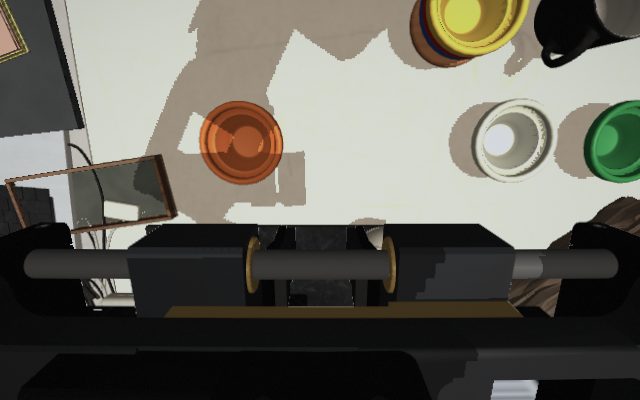

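Yellow is nested too (470,25). Orange is still at (240,142), and the frame at left leaves 2 cm for the outer finger.

```bash
python3 -m handwheel '[[0.121,-0.473,0,0],[0.121,-0.473,0.2,0],[0.121,-0.473,0.4,0],[0.121,-0.473,0.5,0],[0.121,-0.473,0.5,0],[0.121,-0.473,0.6,0],[0.121,-0.473,0.7,0],[0.121,-0.473,0.73,0],[0.121,-0.473,0.73,0],[0.121,-0.473,0.73,0]]' 
python3 -m handwheel '[[0,0,0,0],[0,0,0,0],[0,0,0,0],[0,0,0,0],[0,0,0,0],[0,0,0,0]]' 0 35
python3 -m handwheel '[[0,0,-0.1,0],[0,0,-0.2,0],[0,0,-0.3,0],[0,0,-0.45,0],[0,0,-0.45,0],[0,0,-0.45,0]]' 
python3 -c "
from h import *
go([.4225,-.1487,.18])"
```

```text
time: 18.93
position: [0.5662, -0.4001, 0.0492]
tool_rot: [-0.001, 1.0, -0.0, 0.0]
ft_force: [-0.4, -0.8, 0.6]
grip_width: 0.0281
grip_force: 0.0
time: 19.43
position: [0.5666, -0.4011, 0.05]
tool_rot: [-0.001, 1.0, -0.001, 0.001]
ft_force: [-0.1, -0.7, 4.0]
grip_width: 0.0069
grip_force: 34.8
time: 19.93
position: [0.5673, -0.4018, 0.1874]
tool_rot: [-0.001, 1.0, -0.003, 0.003]
ft_force: [0.0, -0.5, -1.2]
grip_width: 0.0069
grip_force: 34.8
row [0.4818, 0.844, 0.0247] turn 0.0002 nrows 7.0 yaw 90.1
```

```bash
python3 -m handwheel '[[0.482,0.845,0,0],[0.482,0.845,0,0],[0.482,0.845,0,0],[0.482,0.845,0,0],[0.482,0.845,0,0],[0.482,0.845,0,0],[0.482,0.845,0,0],[0.482,0.845,0,0],[0.482,0.845,0,0],[0.482,0.845,0,0],[0.482,0.845,0.1,0],[0.482,0.845,0.2,0],[0.482,0.845,0.24,0],[0.482,0.845,0.27,0],[0.482,0.845,0.28,0],[0.482,0.845,0.28,0]]'
python3 -m handwheel '[[0,0,0.007,0],[0,0,0.014,0],[0,0,0.014,0]]'
```

```text
time: 21.27
position: [0.4222, -0.149, 0.0986]
tool_rot: [0.0, 1.0, -0.0, 0.0]
ft_force: [-0.2, 0.1, -0.3]
grip_width: 0.0072
grip_force: 34.8
time: 21.52
position: [0.4245, -0.1518, 0.0972]
tool_rot: [-0.001, 1.0, -0.004, 0.003]
ft_force: [-4.0, -6.6, 18.1]
grip_width: 0.0071
grip_force: 35.3
```

Contact at the seated height. I release and look.

```bash
python3 -m handwheel '[[0,0,-0.006,0],[0,0,-0.006,0]]'
python3 -m handwheel '[[0,0,0,0],[0,0,0,0],[0,0,0,0]]' 32 35
python3 -m handwheel '[[0,0,-0.1,0],[-0.1,0,-0.2,0],[-0.3,0.1,-0.4,0],[-0.6,0.25,-0.57,0],[-0.6,0.25,-0.57,0],[-0.6,0.25,-0.57,0],[-0.6,0.25,-0.57,0],[-0.6,0.25,-0.57,0],[-0.6,0.25,-0.57,0]]'
python3 - <<'E'
from h import *
s,o=survey(names=['cover_orange','cover_white','cover_green','cover_yellow'],save='w9.png',zs={'cover_orange':(.094,.05),'cover_yellow':(.080,.05)})
go([*(s['cover_white']-[0,.046]),.045])
E
```

```text
time: 21.68
position: [0.4227, -0.1495, 0.0981]
tool_rot: [-0.0, 1.0, -0.002, 0.002]
ft_force: [-1.1, -4.7, 8.7]
grip_width: 0.007
grip_force: 35.0
time: 21.93
position: [0.4213, -0.1473, 0.0969]
tool_rot: [-0.0, 1.0, 0.0, 0.0]
ft_force: [-0.3, -0.7, -0.0]
grip_width: 0.0196
grip_force: 0.0
time: 22.68
position: [0.6023, -0.0709, 0.2684]
tool_rot: [-0.002, 1.0, -0.0, 0.001]
ft_force: [0.0, 0.3, -0.4]
grip_width: 0.0276
grip_force: 0.0
cover_orange 0.83 [ 21. 288.] 4394 [ 0.4248 -0.101 ] err mm 0.7
cover_white 0.61 [138. 358.] 5604 [ 0.5627 -0.0243] err mm 0.7
cover_green 0.83 [139. 477.] 5634 [0.5623 0.1151] err mm 0.6
cover_green 0.39 [ 26. 571.] 2099 [0.4034 0.2043] err mm 10.1
row [0.1211, 0.0062, 0.7386] turn -0.0001 nrows 5.4 yaw 90.0
```

View pics/w9.png

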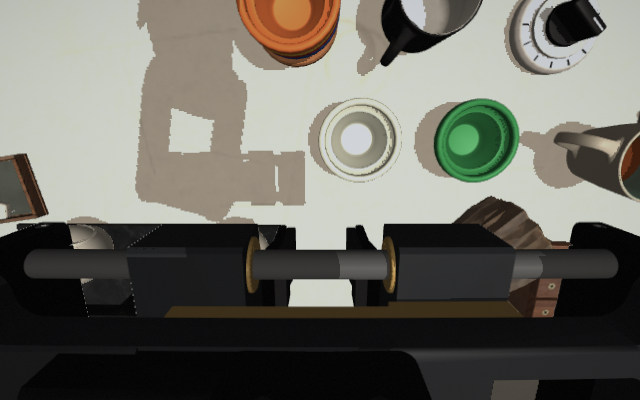

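Orange is nested on the stack (288,21). White is at (358,138), green at (477,139). White next.

```bash
python3 -m handwheel '[[0.13,0,0.2,0],[0.13,0,0.4,0],[0.13,0,0.5,0],[0.13,0,0.6,0],[0.13,0,0.7,0],[0.13,0,0.735,0],[0.13,0,0.735,0],[0.13,0,0.735,0]]' 
python3 -m handwheel '[[0,0,0,0],[0,0,0,0],[0,0,0,0],[0,0,0,0],[0,0,0,0],[0,0,0,0]]' 0 35
python3 -m handwheel '[[0,0,-0.1,0],[0,0,-0.2,0],[0,0,-0.3,0],[0,0,-0.5,0],[0,0,-0.5,0],[0,0,-0.5,0],[0,0,-0.5,0]]' 
python3 -c "
from h import *
go([.4225,-.148,.19])"
```

```text
time: 23.6
position: [0.5604, -0.072, 0.0464]
tool_rot: [0.0, 1.0, 0.001, -0.002]
ft_force: [0.0, 0.4, 0.5]
grip_width: 0.0278
grip_force: 0.0
time: 24.1
position: [0.5626, -0.0722, 0.0488]
tool_rot: [-0.001, 1.0, -0.001, 0.001]
ft_force: [-1.0, -1.1, 4.3]
grip_width: 0.0071
grip_force: 35.0
time: 24.68
position: [0.5622, -0.0718, 0.1986]
tool_rot: [-0.001, 1.0, -0.0, 0.001]
ft_force: [-0.8, 0.3, -1.5]
grip_width: 0.0068
grip_force: 35.0
row [0.4658, -0.2536, 0.0286] turn 0.0002 nrows 3.8 yaw 90.1
```

```bash
python3 -m handwheel '[[0.466,-0.252,0,0],[0.466,-0.252,0,0],[0.466,-0.252,0,0],[0.466,-0.252,0,0],[0.466,-0.252,0,0],[0.466,-0.252,0,0],[0.466,-0.252,0.1,0],[0.466,-0.252,0.2,0],[0.466,-0.252,0.25,0],[0.466,-0.252,0.28,0],[0.466,-0.252,0.28,0]]'
python3 -m handwheel '[[0,0,0.005,0],[0,0,0.01,0],[0,0,0.01,0]]'
```

```text
time: 25.6
position: [0.4234, -0.1479, 0.1116]
tool_rot: [-0.001, 1.0, -0.0, -0.0]
ft_force: [-1.2, 0.3, -1.4]
grip_width: 0.0074
grip_force: 34.9
time: 25.85
position: [0.4239, -0.1484, 0.1109]
tool_rot: [-0.001, 1.0, -0.001, 0.001]
ft_force: [-2.3, -1.7, 8.0]
grip_width: 0.0071
grip_force: 35.0
```

```bash
python3 -m handwheel '[[0,0,0,0],[0,0,0,0],[0,0,0,0]]' 32 35
python3 -m handwheel '[[0,0,-0.1,0],[-0.1,0,-0.2,0],[-0.3,0.1,-0.4,0],[-0.6,0.3,-0.53,0],[-0.6,0.5,-0.53,0],[-0.6,0.5,-0.53,0],[-0.6,0.5,-0.53,0],[-0.6,0.5,-0.53,0],[-0.6,0.5,-0.53,0],[-0.6,0.5,-0.53,0]]'
python3 - <<'E'
from h import *
s,o=survey(names=['cover_white','cover_green','cover_orange'],save='w10.png',zs={'cover_orange':(.094,.05),'cover_white':(.108,.05)})
go([*(s['cover_green']-[0,.046]),.045])
E
```

```text
time: 26.1
position: [0.4223, -0.1469, 0.1102]
tool_rot: [-0.001, 1.0, 0.0, -0.0]
ft_force: [-0.0, 0.3, -0.6]
grip_width: 0.0202
grip_force: 0.0
time: 26.93
position: [0.6025, 0.0045, 0.2694]
tool_rot: [-0.002, 1.0, -0.0, 0.0]
ft_force: [-0.3, 0.5, -0.7]
grip_width: 0.0278
grip_force: 0.0
cover_white 0.58 [ 20. 209.] 4417 [ 0.4265 -0.0988] err mm 0.4
cover_green 0.56 [ 18. 207.] 4321 [ 0.4162 -0.1187] err mm 3.3
cover_orange 0.53 [ 37. 247.] 197 [ 0.4245 -0.1008] err mm 0.9
row [0.6143, -0.5554, 0.7448] turn -0.0001 nrows 8.0 yaw 90.0
```

View pics/w10.png

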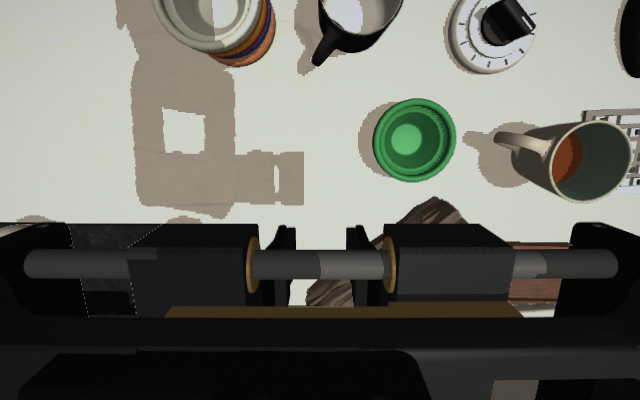

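White is nested on the stack (209,20). Green is plainly at (415,138), but the network mistook the stack for it, so I segment green by colour.

Run:
```python
from h import *
c,T,o=cam('wrist')
h=cv2.cvtColor(c['frame'],cv2.COLOR_RGB2HSV); m=((h[...,0]>50)&(h[...,0]<85)&(h[...,1]>120)); m[:80]=0;m[215:]=0
x,e,k=fit_circle(c,T,m,.05,.046);print(x,e); go([x[0],x[1]-.046,.045])
```

```text
[0.5621731  0.11586058] 0.0014845014569832501
row [0.1287, 0.2271, 0.7455] turn -0.0001 nrows 5.7 yaw 90.0
```

```bash
python3 -m handwheel '[[0.129,0.222,0.1,0],[0.129,0.222,0.3,0],[0.129,0.222,0.5,0],[0.129,0.222,0.6,0],[0.129,0.222,0.7,0],[0.129,0.222,0.74,0],[0.129,0.222,0.74,0],[0.129,0.222,0.74,0]]' 
python3 -m handwheel '[[0,0,0,0],[0,0,0,0],[0,0,0,0],[0,0,0,0],[0,0,0,0],[0,0,0,0]]' 0 35
python3 -m handwheel '[[0,0,-0.1,0],[0,0,-0.2,0],[0,0,-0.3,0],[0,0,-0.55,0],[0,0,-0.55,0],[0,0,-0.55,0],[0,0,-0.55,0]]' 
python3 -c "
from h import *
go([.423,-.1475,.21])"
```

```text
time: 27.85
position: [0.5604, 0.0686, 0.0449]
tool_rot: [0.0, 1.0, 0.0, -0.004]
ft_force: [-0.3, -0.3, 0.3]
grip_width: 0.0277
grip_force: 0.0
time: 28.35
position: [0.5645, 0.0685, 0.0496]
tool_rot: [-0.001, 1.0, -0.001, 0.002]
ft_force: [-0.0, -3.1, 6.0]
grip_width: 0.0074
grip_force: 33.9
time: 28.93
position: [0.5646, 0.0693, 0.2154]
tool_rot: [-0.001, 1.0, -0.0, 0.003]
ft_force: [-0.6, -0.0, -1.3]
grip_width: 0.0075
grip_force: 33.8
row [0.4727, -0.722, 0.018] turn 0.0002 nrows 6.2 yaw 90.1
```

```bash
python3 -m handwheel '[[0.468,-0.722,0,0],[0.468,-0.722,0,0],[0.468,-0.722,0,0],[0.468,-0.722,0,0],[0.468,-0.722,0,0],[0.468,-0.722,0,0],[0.468,-0.722,0,0],[0.468,-0.722,0,0],[0.468,-0.722,0.1,0],[0.468,-0.722,0.2,0],[0.468,-0.722,0.25,0],[0.468,-0.722,0.285,0],[0.468,-0.722,0.285,0]]'
python3 -m handwheel '[[0,0,0.005,0],[0,0,0.012,0],[0,0,0.012,0]]'
```

```text
time: 30.02
position: [0.424, -0.147, 0.1256]
tool_rot: [-0.002, 1.0, -0.0, -0.0]
ft_force: [-1.7, 0.2, 2.0]
grip_width: 0.0076
grip_force: 35.5
time: 30.27
position: [0.4258, -0.1488, 0.1248]
tool_rot: [-0.002, 1.0, -0.002, 0.002]
ft_force: [-1.2, -4.3, 13.5]
grip_width: 0.0075
grip_force: 35.6
```

```bash
python3 -m handwheel '[[0,0,-0.004,0],[0,0,-0.004,0],[0,0,-0.004,0]]' 32 35
python3 -m handwheel '[[0,0,-0.1,0],[0,0,-0.2,0],[-0.2,0.5,-0.5,0],[-0.25,0.85,-0.55,0],[-0.25,0.85,-0.55,0],[-0.25,0.85,-0.55,0],[-0.25,0.85,-0.55,0],[-0.25,0.85,-0.55,0],[-0.25,0.85,-0.55,0],[-0.25,0.85,-0.55,0],[-0.25,0.85,-0.55,0]]' 60
python3 - <<'E'
from h import *
s,o=survey(names=['cover_white','cover_green','timer_case'],save='w11.png',zs={'cover_green':(.122,.05),'cover_white':(.108,.05),'timer_case':(.02,.052)})
print(o['position'])
c,T,o=cam('top','t2.png');c2,_,_=cam('scene','s2.png')
a=cv2.imread('pics/w11.png')[0:220];b=cv2.resize(cv2.imread('pics/s2.png')[180:260,250:350],(400,320),interpolation=3);d=cv2.resize(cv2.imread('pics/t2.png')[180:260,270:370],(400,320),interpolation=3)
cv2.imwrite('pics/j.png',np.vstack([np.pad(a,((0,0),(0,160),(0,0))),np.hstack([b,d])]))
E
```

```text
time: 30.52
position: [0.4231, -0.1461, 0.1243]
tool_rot: [-0.001, 1.0, 0.001, -0.0]
ft_force: [0.1, 0.2, -0.2]
grip_width: 0.0204
grip_force: 0.0
time: 31.43
position: [0.4976, 0.11, 0.2895]
tool_rot: [-0.003, 1.0, 0.0, 0.0]
ft_force: [0.4, -0.1, -0.6]
grip_width: 0.0523
grip_force: 0.0
cover_white 0.97 [106. 163.] 443 [ 0.4248 -0.0988] err mm 1.7
cover_white 0.31 [105. 258.] 5551 [0.4271 0.0454] err mm 8.1
cover_green 0.95 [108. 113.] 8281 [ 0.4255 -0.0962] err mm 0.9
timer_case 0.63 [113. 396.] 4956 [0.4294 0.2099] err mm 1.0
[0.49757643 0.10996348 0.28948122]
```

View pics/j.png

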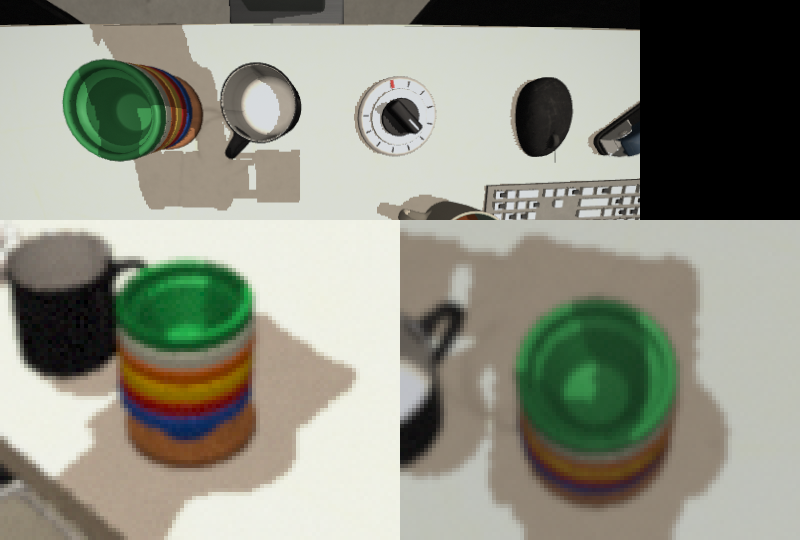

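All six covers stand in one straight, evenly stepped nest on the rest: wrist (115,108), scene crop (188,360). In the wrist picture the timer is at (396,115), its red mark at (392,84) and the knob's white line near (413,123). I measure the line's direction next.

Run:
```python
from h import *
c,T,o=cam('wrist')
d=vision.outline_of('wrist','timer_case'); x,e,_=fit_circle(c,T,d[0]['mask'],.052,.02);print(x,e)
k=vision.outline_of('wrist','timer')
if k: print('knob',k[0]['conf'],k[0]['mask'].sum(),px2w(c,T,k[0]['point'],.05).round(4))
g=c['frame'].mean(2); dark=np.zeros(g.shape,np.uint8);dark[90:140,370:430]=(g[90:140,370:430]<75)
n,lab,st,ce=cv2.connectedComponentsWithStats(dark);i=1+st[1:,4].argmax();print(st[i],ce[i].round(1))
hull=np.zeros_like(dark);pts=cv2.findContours((lab==i).astype(np.uint8),0,2)[0];cv2.fillConvexPoly(hull,cv2.convexHull(np.vstack(pts)),1)
w=(hull>0)&(g>110);ys,xs=np.nonzero(w);print(len(ys))
W=np.array([px2w(c,T,p,.064)[:2] for p in zip(ys,xs)]);m=W.mean(0);u=np.linalg.svd(W-m)[2][0];print(m,np.degrees(np.arctan2(*(m-x)[::-1])),np.degrees(np.arctan2(u[1],u[0])))
cv2.imwrite('pics/k.png',cv2.resize(c['frame'][75:160,350:450,::-1],(600,510),interpolation=3))
go([*x,.13])
```

```text
[0.42928484 0.21002015] 0.0015228459228829338
knob 0.57 1231 [0.4314 0.2062 0.05  ]
[ 384   98   41   38 1112] [402.4 117. ]
63
[0.43655754 0.2193771 ] 52.14379314073654 26.738029556740564
row [0.2281, 0.3443, 0.5311] turn -0.0001 nrows 4.8 yaw 90.0
```

View pics/k.png

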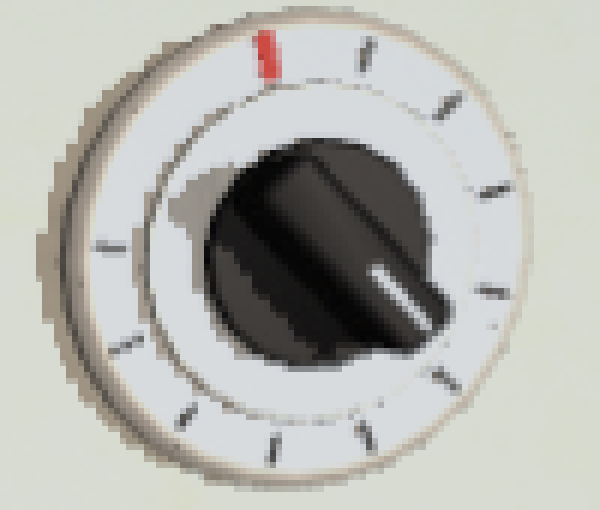

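The white line runs from crop (378,270) to (430,325), so the bar lies at about 44° in the world and the knob is about 136° from zero. I go over it with the tool turned across the bar.

```bash
python3 -m handwheel '[[0.228,0.336,0,0.378],[0.228,0.336,0.3,0.378],[0.228,0.336,0.53,0.378],[0.228,0.336,0.53,0.378],[0.228,0.336,0.53,0.378],[0.228,0.336,0.53,0.378],[0.228,0.336,0.53,0.378],[0.228,0.336,0.53,0.378],[0.228,0.336,0.53,0.378],[0.228,0.336,0.53,0.378],[0.228,0.336,0.53,0.378],[0.228,0.336,0.53,0.378],[0.228,0.336,0.53,0.378],[0.228,0.336,0.53,0.378],[0.228,0.336,0.53,0.378],[0.228,0.336,0.53,0.378],[0.228,0.336,0.53,0.378],[0.228,0.336,0.53,0.378],[0.228,0.336,0.53,0.378],[0.228,0.336,0.53,0.378]]' 50
python3 -c "
from h import *
c,T,o=cam('wrist','w12.png');go([.4293,.21,.048],-46);go([.4293,.21,.13],90);print(o['q'].round(2))"
```

```text
time: 33.55
position: [0.4297, 0.2079, 0.1307]
tool_rot: [0.928, 0.373, 0.0, 0.0]
ft_force: [-0.1, 0.1, -0.0]
grip_width: 0.0436
grip_force: 0.0
row [0.004, -0.0055, 0.2757] turn 0.0 nrows 2.0 yaw -46.0
row [0.004, -0.0055, 0.0023] turn -0.3777 nrows 0.1 yaw -46.0
[ 0.22  0.49  1.89 -0.    0.75  1.02]
```

View pics/w12.png

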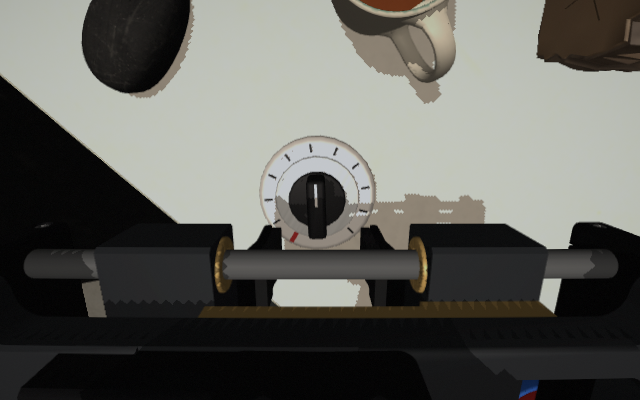

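The bar (317, rows 172–237) is parallel to the fingers and centred between them. I descend and grip.

```bash
python3 -m handwheel '[[0.004,-0.005,0.1,0],[0.004,-0.005,0.2,0],[0.004,-0.005,0.27,0],[0.004,-0.005,0.27,0],[0.004,-0.005,0.27,0]]' 
python3 -m handwheel '[[0,0,0,0],[0,0,0,0],[0,0,0,0],[0,0,0,0],[0,0,0,0],[0,0,0,0],[0,0,0,0],[0,0,0,0]]' 0 20
python3 -c "
from h import *
o=robot.get_obs();go([*o['position']],90);print(o['moment'])"
```

```text
time: 34.02
position: [0.4285, 0.2099, 0.049]
tool_rot: [0.927, 0.375, -0.001, -0.0]
ft_force: [-0.8, 0.6, 0.1]
grip_width: 0.0434
grip_force: 0.0
time: 34.68
position: [0.4287, 0.2114, 0.0504]
tool_rot: [0.927, 0.374, 0.0, -0.001]
ft_force: [-2.4, 5.4, 4.7]
grip_width: 0.0136
grip_force: 20.0
row [0.0, 0.0, 0.0] turn -0.378 nrows 0.0 yaw -46.1
[ 0.90402402  0.55769542 -0.02833038]
```

```bash
python3 -m handwheel '[[0,0,0,-0.02],[0,0,0,-0.36],[0,0,0,-0.36],[0,0,0,-0.36],[0,0,0,-0.36],[0,0,0,-0.36],[0,0,0,-0.36],[0,0,0,-0.36],[0,0,0,-0.36],[0,0,0,-0.36],[0,0,0,-0.36],[0,0,0,-0.36],[0,0,0,-0.36],[0,0,0,-0.36],[0,0,0,-0.36],[0,0,0,-0.36],[0,0,0,-0.36],[0,0,0,-0.36],[0,0,0,-0.36],[0,0,0,-0.36]]'
python3 -c "
from h import *
o=robot.get_obs();go([*o['position']],90);print(o['moment'])"
```

```text
time: 36.35
position: [0.4276, 0.2111, 0.0504]
tool_rot: [0.056, 0.998, 0.0, -0.001]
ft_force: [-3.3, 4.8, 6.2]
grip_width: 0.0138
grip_force: 20.0
row [0.0, 0.0, 0.0] turn -0.0179 nrows 0.0 yaw 83.6
[0.91401395 0.60450501 0.0678997 ]
```

```bash
python3 -m handwheel '[[0,0,0,-0.006],[0,0,0,-0.012],[0,0,0,-0.018],[0,0,0,-0.024],[0,0,0,-0.024],[0,0,0,-0.024]]'
python3 -c "
from h import *
o=robot.get_obs();go([*o['position']],90);print(o['moment'])"
```

```text
time: 36.85
position: [0.4276, 0.2109, 0.0504]
tool_rot: [-0.019, 1.0, 0.0, -0.001]
ft_force: [-3.9, 5.1, 6.9]
grip_width: 0.0136
grip_force: 20.0
row [0.0, 0.0, 0.0] turn 0.0061 nrows 0.0 yaw 92.2
[0.80878481 0.61897373 0.01857424]
```

The stop isn't reached yet. The red mark itself sits about 10–16° past -x, so I keep turning in small steps and watch the moment.

```bash
python3 -m handwheel '[[0,0,0,-0.006],[0,0,0,-0.012],[0,0,0,-0.018],[0,0,0,-0.024],[0,0,0,-0.024],[0,0,0,-0.024]]'
python3 -c "
from h import *
o=robot.get_obs();go([*o['position']],90);print(o['moment'])"
python3 -m handwheel '[[0,0,0,-0.005],[0,0,0,-0.01],[0,0,0,-0.014],[0,0,0,-0.014],[0,0,0,-0.014]]'
python3 -c "
from h import *
o=robot.get_obs();go([*o['position']],90);print(o['moment'])"
```

```text
time: 37.35
position: [0.4277, 0.2109, 0.0504]
tool_rot: [-0.094, 0.996, 0.0, -0.001]
ft_force: [-3.4, 3.6, 6.2]
grip_width: 0.0137
grip_force: 20.0
row [0.0, 0.0, 0.0] turn 0.0301 nrows 0.0 yaw 100.8
[0.82651342 0.62804681 0.06226949]
time: 37.77
position: [0.4277, 0.2109, 0.0504]
tool_rot: [-0.137, 0.991, 0.001, -0.001]
ft_force: [-2.8, 3.3, 7.2]
grip_width: 0.0143
grip_force: 20.0
row [0.0, 0.0, 0.0] turn 0.0436 nrows 0.0 yaw 105.7
[ 0.58145584  0.57028327 -0.41487511]
```

The moment jumped to -0.41 N m, so the knob is at its stop. I release, lift clear and check numerically.

```bash
python3 -m handwheel '[[0,0,0,0],[0,0,0,0],[0,0,0,0],[0,0,0,0],[0,0,0,0],[0,0,0,0]]' 52
python3 -m handwheel '[[0,0,-0.1,0],[0,0,-0.2,0],[0,0,-0.5,0.02],[-0.23,-0.34,-0.8,0.0436],[-0.23,-0.34,-0.8,0.0436],[-0.23,-0.34,-0.8,0.0436],[-0.23,-0.34,-0.8,0.0436],[-0.23,-0.34,-0.8,0.0436],[-0.23,-0.34,-0.8,0.0436],[-0.23,-0.34,-0.8,0.0436],[-0.23,-0.34,-0.8,0.0436]]'
python3 - <<'E'
from h import *
c,T,o=cam('wrist','w13.png')
f=c['frame'].astype(int);x=np.array([.4285,.2105]);g=f.mean(2)
ro=w2px(c,T,[*x,.02]).astype(int);print(ro)
sub=np.zeros(g.shape,bool);sub[ro[0]-50:ro[0]+50,ro[1]-50:ro[1]+50]=1
red=sub&(f[...,0]-f[...,1]>60)
P=np.array([px2w(c,T,p,.02)[:2] for p in zip(*np.nonzero(red))]);m=P.mean(0);print('red',len(P),m,np.degrees(np.arctan2(*(m-x)[::-1]))%360)
dark=(sub&(g<75)).astype(np.uint8);n,lab,st,ce=cv2.connectedComponentsWithStats(dark);i=1+st[1:,4].argmax();print(st[i])
hull=np.zeros_like(dark);cv2.fillConvexPoly(hull,cv2.convexHull(np.vstack(cv2.findContours((lab==i).astype(np.uint8),0,2)[0])),1)
hull=cv2.erode(hull,np.ones((3,3)));w=(hull>0)&(g>110);n,lab,st,ce=cv2.connectedComponentsWithStats(w.astype(np.uint8))
for i in range(1,n):
    if st[i,4]<4: continue
    W=np.array([px2w(c,T,p,.064)[:2] for p in zip(*np.nonzero(lab==i))]);u=np.linalg.svd(W-W.mean(0))[2][0]
    print('line',st[i,4],W.mean(0),np.degrees(np.arctan2(*(W.mean(0)-x)[::-1]))%360,np.degrees(np.arctan2(u[1],u[0]))%180)
s,_=survey(names=['cover_green','mug_black'],zs={'cover_green':(.122,.05)})
s,_=survey('top',names=['cover_green'],zs={'cover_green':(.122,.05)})
E
```

```text
time: 38.27
position: [0.4292, 0.2101, 0.0496]
tool_rot: [-0.138, 0.99, -0.0, -0.0]
ft_force: [-0.2, 0.4, -0.4]
grip_width: 0.0423
grip_force: 0.0
time: 39.18
position: [0.5212, 0.1314, 0.2879]
tool_rot: [-0.002, 1.0, 0.0, -0.002]
ft_force: [0.2, 0.1, -0.8]
grip_width: 0.0453
grip_force: 0.0
[ 98 381]
red 27 [0.38749644 0.20107081] 192.95060337245081
[ 366   76   37   42 1118]
line 40 [0.41738991 0.20875579] 188.92221903420952 14.532738462441127
cover_green 0.77 [88. 87.] 8674 [ 0.4256 -0.0965] err mm 1.1
cover_green 0.72 [ 94. 150.] 493 [ 0.4258 -0.0862] err mm 1.9
mug_black 0.85 [ 88. 238.] 6228 [0.4112 0.0245] err mm 6.3
cover_green 0.96 [217. 318.] 1235 [ 0.4221 -0.1002] err mm 1.4
```

The knob's line points to 194° and the red mark lies at 193°, so the timer is at zero. The stack hasn't moved.

```bash
python3 -c "
from h import *
print(job.hand_in())"
```

```text
the job is handed in; nothing more can be done
None
```

I stacked all six covers in one straight nest on the rest, turned the timer's knob back to its zero stop, left both mugs untouched, and handed the job in at about 39 s; no verdict came back.

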